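# Lock a battery pack into the ultrasound cradle

### The job

Get the portable ultrasound's spare battery locked into its charging cradle: swing the orange lever fully open to its stop, then hook the battery's yellow tongue under the cradle's yellow lip and swing its other end down, without dropping it, until it lies flat on the cradle's floor. Then turn the lever back across the battery to its fully closed stop, and leave the other things on the counter where they are.

Things in the scene. Friction and masses are not known exactly. Their poses are not given: they have to be found in the camera images.
- cradle: White charging cradle, fixed to the counter. Origin at counter height under the middle of the battery's place; x runs along that place from the yellow lip end (-x, nearer the robot) to the grey sill end (+x), z up. Floor top 10 mm above the counter. Low side guides: inner faces at y -28 and 28 mm, tops 16 mm above the counter, only at x -60 to -32 and 32 to 60 mm.
- cradle_lip (a point): Middle of the inner lower edge of the yellow lip: cradle x -77 mm, 26 mm above the counter (16 above the floor). The lip is 6 mm thick, 76 mm wide, and overhangs 12 mm from the end wall, whose inner face is at x -89 mm. The battery is 6 mm too long to go in level between lip and sill: the tongue enters with the battery tilted some 0.15 to 0.25 rad, tongue end down.
- cradle_sill (a point): Middle of the inner top edge of the grey sill opposite the lip: cradle x 73 mm, 28 mm above the counter.
- cradle_home (a point): Where battery_mid lies when the battery is fully home, its axes along the cradle's: cradle x 0, y 0, 32 mm above the counter; play about 3 mm each way.
- lever (a joint): Angle of the orange quarter-turn lever about its upright pivot: 0 = closed stop (points along the cradle's +y, across a seated battery near its sill end), 1.571 = open stop (points along the cradle's -x, beside the cradle); grows counter-clockwise from above. Light friction (about 1 N at the knob); stays where it is left. Starts at 0 to 0.5.
- lever_pivot (a point): Point on the lever's pivot axis, at the lever's underside: in the cradle's frame x 52, y -90, z 57 mm. A 36 mm round hub, 12 mm high, sits there on an aluminium post.
- lever_knob (a point): Middle (at the height to grip) of the upright round knob on the lever's free end: orange, 22 mm diameter, 115 mm from the pivot axis; its top is 12 mm above this point (100 mm above the counter) and the bar's top is 22 mm below this point. The bar is 20 mm wide, underside 58 mm above the counter, 4 mm above a seated battery's top.
- battery_mid (a point): Middle of the loose battery pack: black, body 140 x 50 x 44 mm (its x, y, z), about 0.55 kg; underside 22 mm below this point. x runs from the tongue end (-x) to the plain end (+x), z is up. Can be gripped across its 50 mm width near the middle of its length. Starts flat on the counter, tongue more or less towards the robot.
- battery_tongue (a point): Tip of the battery's yellow tongue, half-way up the tongue: it sticks out 16 mm from the body's -x end, 36 mm wide and 10 mm thick, its underside flush with the body's underside (86 mm from battery_mid along -x, 17 mm below it).
- battery: The same battery pack, origin at the centre of its underside.
- gel_bottle: Bystander: gel bottle, 56 mm diameter, 160 mm tall, standing; origin under its centre.
- probe: Bystander: white ultrasound probe lying on the counter, 125 mm long, 50 mm wide; origin under its middle.
- glove_box: Bystander: white box of gloves, 220 x 120 x 75 mm; origin under its centre.
- sample_cup: Bystander: blue cup, 66 mm diameter, 70 mm tall; origin under its centre.
Mind the look-alikes: they are no part of the job. What is shaped like the battery but red is not meant.

How it is judged:
On the way, in this order (a step that is already met when the one before it is completed fails the run):
1. the lever is fully open (within 0.12 rad of its open stop) (value of joint lever above 1.45 rad), for 0.2 s.
2. the battery lies flat on the cradle's floor with its tongue under the lip (z of battery_mid in the frame of cradle between 0.028 and 0.036 m and y of battery_mid in the frame of cradle between -0.008 and 0.008 m and x of battery_tongue in the frame of cradle below -0.078 m and angle between battery_mid's own z axis and vertical below 0.05 rad), for 0.2 s.
At the end, for the whole second after the job is handed in: the battery lies flat in the cradle (middle within 4 mm of its home height and 8 mm of the cradle's centre line, tilt under 0.05 rad, tongue tip beyond x = -78 mm in the cradle's frame, under the lip), at rest, and the lever is within 0.12 rad of its closed stop (all of step 2 and value of joint lever below 0.12 rad and linear speed of battery below 0.02 m/s); the robot touches nothing.
It fails at once if the battery is dropped (moves faster than 0.3 m/s while the fingers do not hold it) (linear speed of battery above 0.3 m/s and contact force between the fingers and battery below 0.5 N).
It fails at once if the gel bottle is moved more than 30 mm (distance of gel_bottle from where it was at the start of the episode above 0.03 m).
It fails at once if the ultrasound probe is moved more than 30 mm (distance of probe from where it was at the start of the episode above 0.03 m).
It fails at once if the glove box is moved more than 30 mm (distance of glove_box from where it was at the start of the episode above 0.03 m).
It fails at once if the cup is moved more than 30 mm (distance of sample_cup from where it was at the start of the episode above 0.03 m).
It also fails if it takes over 67 s, if anything falls off the work surface, if the arm or the gripper's body presses on something with over 40 N, if the wrist force passes 120 N, or if a joint passes its speed limit or range.

### The arm

A 7-joint arm with a two-finger parallel gripper is mounted at the origin on the work surface. World frame = base frame: x ahead of the robot, y to its left, z up, the work surface at z = 0. Lengths are in m, angles in rad, forces in N, time in s.
With the tool pointing down it reaches from about 0.35 to 0.9 m from the base axis. Payload 7.2 kg.
Tool frame: the origin (TCP) lies midway between the tips of the shut fingers; the grasp point (between the pads) lies env.tcp_to_grasp behind it (env.tcp_to_grasp is the distance from the TCP to the grasp point, in m); z points along the fingers, y is the line along which they close (so a half turn about z gives the same grasp; the last joint's range is limited). The gripper opens to 88 mm and grips with 3 to 60 N. Pads are 20 mm wide; open, the fingers measure 115 mm over their backs; the gripper's body (75 mm by 178 mm) begins 61 mm behind the grasp point.
Start: joints at [-0.068, 0.411, -0.013, 1.596, 0.006, 1.134, -0.082], TCP at [0.625, -0, 0.223] pointing down, gripper open.
Joint ranges: [-2.95, 2.95], [-0.29, 1.99], [-1.47, 1.44], [0.14, 2.54], [-1.03, 4.17], [0.13, 1.85], [-2.86, 2.86]. Speed limits (rad/s): [2.39, 2.39, 3.01, 3.01, 3.14, 3.14, 3.14].

### API

Orientations are given as a rotation vector (axis times angle).
In Python, from plant import env gives the robot as it stands. The module is installed in compiled form; this text tells all that it offers.
- The arm moves only by the tool apply_moves, never from a script. Its argument "series" is text: rows parted by semicolons, each of 4 numbers parted by spaces: the shift along the tool's x, y, z in mm, then the turn about the tool's z in degrees. In form: tx ty tz yaw; .... A call has 1 to 20 rows; each row shifts and turns the commanded pose from where the row before left it, along the tool's axes as they then stand; what a row does not reach is not made up. A row lasts 1/12 s, in which the tool goes at most 41.7 mm and 7.16 degrees, less where a joint would pass 70% of its speed; a pose out of reach is approached as far as the arm can. A call is refused whole if a number of a shift passes 41.7 or a number of a turn 7.16, either way. A call with a gripper value outside its range is refused whole. "hand" is the opening in per cent of the stroke, from 0 (shut) to 100 (fully open), set as the call begins (left out, the last holds). The fingers move at their own pace and stop on an object; "squeeze" is the grip in N (left out, the last holds). Time passes only in rows, so rows that do not move let the fingers close. It gives the time, the measured TCP pose, the force, the opening and the grip force at its end, in the units of the state.
- env.get_state(): the state, without advancing time (a new reading comes with each control period).
- env.camera(name): name is "scene" or "side" or "wrist"; returns (picture, depth): 400x640x3 uint8, blue, green, red; 400x640 float32, m along the optical axis (not along the pixel's ray), 0 where there is no reading.
- env.camera_model(name): a dict with "mtx" (3x3 intrinsics, pixels), "world_from_camera" (4x4, takes a point from camera to world coordinates). Camera axes: x right, y down, z forward; pixel columns grow to the right and rows downward; lengths in m; the calibration is good to about 2 mm. A picture is of the moment at which its call begins: read the wrist's pose just before it. camera_model takes no time and is no camera call; for the wrist camera it gives the pose at the moment of the call.
- env.hand_in(): hands the job in; it is judged then, once.
The state is a dict: "time_s": time; "joints": joint angles; "joint_vel": joint speeds; "joint_efforts": joint torques, N m; "eef_pos": TCP position; "tcp_rot": TCP orientation; "force": force on the tool from outside, world axes, zero at the start; "ft_torque": the same for the moment, N m; "width": finger opening in m; "finger_force": force on a finger pad.
Only numpy, scipy, OpenCV 4.12 (cv2) and the standard library are available. Lean on these libraries where they do the work, as an engineer would, in place of code of your own. Each camera call takes 0.05 s, during which the arm holds its last target. There are 200 camera calls.

## Working session

There is one attempt and no reset: what is moved stays moved. The work goes in short steps, Python scripts to look and compute and a tool call to move; the robot and the scene stay as the last step left them, time stands still between calls to the robot, and variables do not carry over. Pictures are saved under pics/ and viewed, at most 10 in all, crops included, and the job is handed in when it is done.

Besides the shell and the picture viewer there is one more tool, called after "Request:" by a JSON object that holds its "method" and its "body", one argument or row to a line. apply_moves: Moves the arm, as the interface text tells. Its arguments: {"type":"object","properties":{"series":{"type":"string"},"hand":{"type":"number"},"squeeze":{"type":"number"}},"required":["series"]}

```bash
mkdir -p pics; cat > h.py <<'E'
from plant import env
import numpy as np, cv2
from scipy.spatial.transform import Rotation as R
def snap(n,f):
    p,d=env.camera(n); cv2.imwrite(f'pics/{f}.png',p); np.save(f'pics/{f}.npy',d)
    m=env.camera_model(n); np.savez(f'pics/{f}_m.npz',K=m['mtx'],T=m['world_from_camera']); return p,d
def cloud(f):
    d=np.load(f'pics/{f}.npy'); m=np.load(f'pics/{f}_m.npz'); K,T=m['K'],m['T']
    v,u=np.mgrid[:d.shape[0],:d.shape[1]]
    P=np.stack([(u-K[0,2])/K[0,0]*d,(v-K[1,2])/K[1,1]*d,d],-1)
    return P@T[:3,:3].T+T[:3,3]
E
python3 - <<'E'
from h import *
snap('scene','s0'); snap('side','d0')
s=env.get_state(); print(s, env.tcp_to_grasp)
E
```

```text
{'time_s': 0.1, 'joints': array([-0.0681904 ,  0.41181692, -0.01271293,  1.59692404,  0.00558782,
        1.13424697, -0.0821903 ]), 'joint_vel': array([ 1.54490357e-03, -2.65703280e-04, -2.20107651e-04, -1.55681824e-03,
       -5.76952084e-05, -8.01705906e-04,  8.23440572e-05]), 'joint_efforts': array([ 1.90722414e-03, -5.89100254e+01,  6.43606726e-01, -2.91709310e+01,
       -5.37973386e-02,  1.45046425e-02,  7.40053088e-05]), 'eef_pos': array([ 6.24579754e-01, -3.72729407e-05,  2.21909862e-01]), 'tcp_rot': array([-2.22078240e+00, -2.22082640e+00,  1.60008938e-03]), 'force': array([ 0.12427979, -0.37305166,  0.21843941]), 'ft_torque': array([-0.0156427 , -0.01421472,  0.02251286]), 'finger_force': 0.0, 'width': 0.08783462956942266} 0.0187
```

View pics/s0.png

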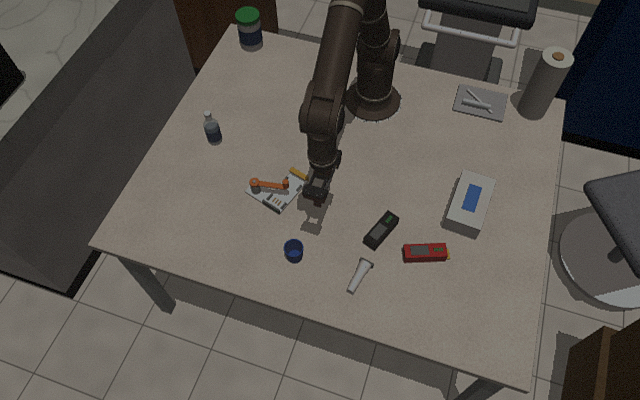

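View pics/d0.png

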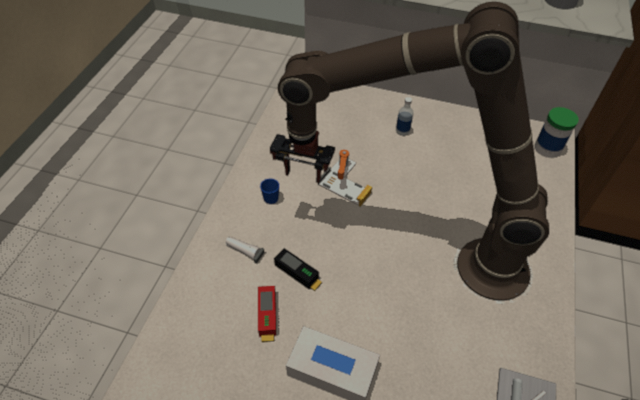

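The scene view shows the cradle with the lever at about (275,190), the black battery at (380,230), the red look-alike at (426,253), the probe at (360,275) and the cup at (293,250). The side view shows the same layout, with the cradle at (347,180) and the battery at (298,268). Next I'll take enlarged crops and coordinates.

```bash
python3 - <<'E'
from h import *
a=cv2.imread('pics/d0.png'); 
c=cv2.resize(a[130:300,220:400],None,fx=3.4,fy=3.4,interpolation=cv2.INTER_CUBIC)
cv2.imwrite('pics/c1.png',cv2.convertScaleAbs(c,alpha=1.3,beta=15))
for f in('s0','d0'):
    C=cloud(f); im=cv2.imread(f'pics/{f}.png'); h=cv2.cvtColor(im,cv2.COLOR_BGR2HSV)
    ok=(C[...,0]>.3)&(C[...,0]<1.1)&(abs(C[...,1])<.6)&(C[...,2]>-.02)&(C[...,2]<.2)&(np.load(f'pics/{f}.npy')>0)
    for n,lo,hi,zl in(('orange',(5,150,80),(15,255,255),.05),('yellow',(18,140,80),(30,255,255),.0),('black',(0,0,0),(180,120,50),.03)):
        m=(cv2.inRange(h,lo,hi)>0)&ok&(C[...,2]>zl)
        k,l,st,ce=cv2.connectedComponentsWithStats(m.astype(np.uint8))
        for i in range(1,k):
            if st[i,4]>25:
                P=C[l==i]; print(f,n,st[i,4],ce[i].round(),np.median(P,0).round(3),P.min(0).round(3),P.max(0).round(3))
E
```

```text
s0 orange 180 [268. 183.] [ 0.557 -0.229  0.068] [ 0.535 -0.292  0.053] [ 0.583 -0.154  0.108]
s0 yellow 81 [298. 173.] [ 0.458 -0.153  0.032] [ 0.438 -0.188  0.02 ] [ 0.477 -0.116  0.039]
s0 black 121 [214. 135.] [ 0.417 -0.505  0.057] [ 0.383 -0.537  0.031] [ 0.428 -0.492  0.093]
s0 black 381 [382. 229.] [0.577 0.2   0.043] [0.511 0.151 0.03 ] [0.662 0.242 0.056]
s0 black 34 [297. 244.] [ 0.737 -0.049  0.055] [ 0.733 -0.077  0.031] [ 0.748 -0.034  0.07 ]
s0 black 62 [294. 257.] [ 0.79  -0.042  0.05 ] [ 0.759 -0.077  0.032] [ 0.795 -0.024  0.07 ]
d0 orange 155 [342. 163.] [ 0.555 -0.234  0.07 ] [ 0.537 -0.297  0.06 ] [ 0.579 -0.151  0.105]
d0 yellow 93 [364. 193.] [ 0.455 -0.153  0.033] [ 0.438 -0.192  0.026] [ 0.471 -0.111  0.04 ]
d0 yellow 54 [316. 284.] [0.512 0.224 0.01 ] [0.501 0.203 0.004] [0.523 0.243 0.019]
d0 yellow 74 [267. 338.] [0.591 0.427 0.009] [0.573 0.416 0.001] [0.611 0.441 0.015]
d0 black 440 [298. 268.] [0.567 0.207 0.043] [0.512 0.151 0.03 ] [0.653 0.246 0.053]
```

View pics/c1.png

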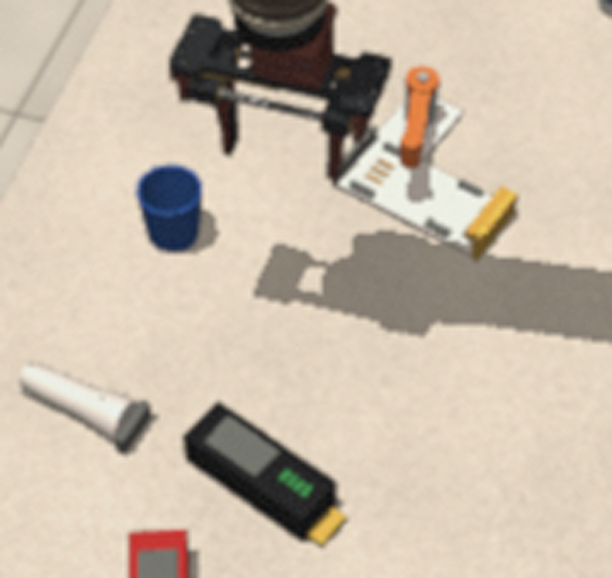

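The crop shows the cradle with its yellow lip at (492,222), the orange lever running from (423,75) to (410,155), and the battery with its tongue at (327,525). Next I'll fit these poses.

```bash
python3 - <<'E'
from h import *
for f in('s0','d0'):
    C=cloud(f); im=cv2.imread(f'pics/{f}.png'); h=cv2.cvtColor(im,cv2.COLOR_BGR2HSV)
    o=(cv2.inRange(h,(5,150,80),(15,255,255))>0)
    K=C[o&(C[...,2]>.088)&(C[...,2]<.13)]; print('knobtop',len(K),K.mean(0).round(4) if len(K) else '')
    B=C[o&(C[...,2]>.063)&(C[...,2]<.08)]; r=cv2.minAreaRect((B[:,:2]*1000).astype(np.float32)); print('bar',r)
    for n,lo,hi,zl,zh,box in(('lip',(18,140,60),(30,255,255),.027,.045,(.42,.5,-.22,-.09)),('batt',(0,0,0),(180,255,255),.036,.06,(.48,.7,.12,.28))):
        m=(cv2.inRange(h,lo,hi)>0)&(C[...,2]>zl)&(C[...,2]<zh)&(C[...,0]>box[0])&(C[...,0]<box[1])&(C[...,1]>box[2])&(C[...,1]<box[3])
        P=C[m]; print(f,n,len(P),P.mean(0).round(4),cv2.minAreaRect((P[:,:2]*1000).astype(np.float32)))
    m=(cv2.inRange(h,(18,140,60),(30,255,255))>0)&(C[...,0]>.48)&(C[...,0]<.54)&(C[...,1]>.15)&(C[...,1]<.27)
    print('tongue',m.sum(),C[m].mean(0).round(4) if m.any() else '')
E
```

```text
knobtop 22 [ 0.5467 -0.164   0.1001]
bar ((556.0079956054688, -231.9698944091797), (34.65074157714844, 122.09144592285156), 10.822003364562988)
s0 lip 78 [ 0.4587 -0.1509  0.0333] ((458.18115234375, -151.4273681640625), (73.34959411621094, 19.429758071899414), 72.83763885498047)
s0 batt 548 [0.5888 0.1954 0.0442] ((585.9772338867188, 195.58749389648438), (52.822147369384766, 145.84999084472656), 69.66377258300781)
tongue 0 
knobtop 35 [ 0.5455 -0.1613  0.0976]
bar ((551.29638671875, -225.09573364257812), (28.781173706054688, 148.07814025878906), 13.227923393249512)
d0 lip 99 [ 0.4549 -0.1497  0.0326] ((454.3305358886719, -149.74893188476562), (80.77227020263672, 21.385000228881836), 76.440673828125)
d0 batt 689 [0.5815 0.1986 0.044 ] ((582.6458740234375, 196.19723510742188), (54.493980407714844, 142.62857055664062), 68.28768920898438)
tongue 59 [0.5124 0.2236 0.0108]
```

Request:
{"method": "apply_moves", "body": {
  "series": "-32 -16 0 0;-33 -16 0 0;-33 -16 0 0;-32 -16 0 0;-32 -15 0 0;0 0 0 0;0 0 0 0;0 0 0 0",
  "hand": 100
}}

```text
time_s: 0.77
eef_pos: [0.5461, -0.1613, 0.2225]
tcp_rot: [-2.221, -2.221, -0.001]
force: [-0.2, -0.1, 0.7]
width: 0.0881
finger_force: 0.0
```

```bash
python3 - <<'E'
from h import *
snap('wrist','w1'); s=env.get_state(); print(s['time_s'],s['eef_pos'],s['tcp_rot'])
C=cloud('w1'); print(C[::100,::160].round(3).tolist())
E
```

```text
0.8167 [ 0.54646475 -0.1605854   0.22242231] [-2.21925139e+00 -2.22272163e+00 -8.32587416e-04]
[[[0.215, 0.023, -0.0], [0.382, 0.024, 0.001], [0.549, 0.024, 0.0], [0.716, 0.024, 0.001]], [[0.187, -0.076, -0.0], [0.369, -0.076, 0.0], [0.549, -0.076, 0.0], [0.73, -0.075, 0.0]], [[0.156, -0.194, 0.001], [0.353, -0.193, 0.002], [0.549, -0.164, 0.1], [0.747, -0.193, 0.0]], [[0.469, -0.127, 0.316], [0.49, -0.149, 0.283], [0.55, -0.334, 0.0], [0.767, -0.333, 0.001]]]
```

View pics/w1.png

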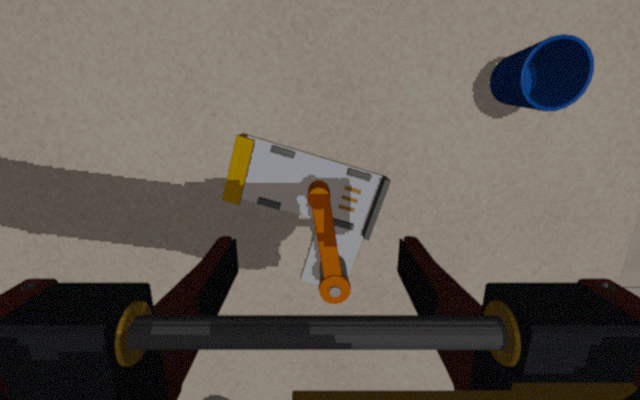

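The wrist view shows the lip at (238,170), the sill at (376,207), the knob top at (319,188), and the hub centre at (335,290). Next I'll fit the cradle frame from these.

```bash
python3 - <<'E'
from h import *
f='w1';C=cloud(f); im=cv2.imread(f'pics/{f}.png'); h=cv2.cvtColor(im,cv2.COLOR_BGR2HSV)
y=(cv2.inRange(h,(18,120,60),(32,255,255))>0)&(C[...,2]>.028)&(C[...,2]<.04)&(C[...,0]<.52)
y[300:]=0
P=C[y]; rl=cv2.minAreaRect((P[:,:2]*1000).astype(np.float32)); print('lip',y.sum(),P.mean(0).round(4),rl)
o=(cv2.inRange(h,(3,130,40),(17,255,255))>0)
for a,b in((.093,.11),(.06,.075)):
    P=C[o&(C[...,2]>a)&(C[...,2]<b)]; print(len(P),P.mean(0).round(4),cv2.minEnclosingCircle((P[:,:2]*1000).astype(np.float32)) if a>.09 else cv2.minAreaRect((P[:,:2]*1000).astype(np.float32)))
# cradle plate at z~.01 white: and hub point
H=C[285:296,330:341].reshape(-1,3); print('hub',np.median(H,0))
b=(C[...,2]>.006)&(C[...,2]<.014)
# sill dark
s=(C[...,2]>.022)&(C[...,2]<.034)&(C[...,0]>.56)&(C[...,0]<.66)&(C[...,1]>-.26)&(C[...,1]<-.1)&~o
P=C[s];print('sill',len(P),P.mean(0).round(4),cv2.minAreaRect((P[:,:2]*1000).astype(np.float32)))
g=(C[...,2]>.0135)&(C[...,2]<.019)&(C[...,0]>.44)&(C[...,0]<.66)&(C[...,1]>-.26)&(C[...,1]<-.08)
k,l,st,ce=cv2.connectedComponentsWithStats(g.astype(np.uint8))
for i in range(1,k):
    if st[i,4]>30: print('guide',st[i,4],ce[i],C[l==i].mean(0).round(4))
E
```

```text
lip 1217 [ 0.4587 -0.1493  0.0326] ((458.32672119140625, -150.55593872070312), (75.70463562011719, 19.847570419311523), 73.35682678222656)
381 [ 0.5475 -0.163   0.1001] ((547.3841552734375, -162.931884765625), 10.800419807434082)
1892 [ 0.5593 -0.2375  0.0675] ((553.4495849609375, -223.99560546875), (34.003299713134766, 142.44024658203125), 13.11243724822998)
hub [ 0.56589902 -0.27445739  0.07214043]
sill 460 [ 0.6145 -0.1961  0.0279] ((614.7534790039062, -197.4927215576172), (75.68437194824219, 7.516988754272461), 73.3805923461914)
guide 180 [282.16111111 151.72222222] [ 0.5066 -0.1317  0.0165]
guide 169 [359.10059172 174.71005917] [ 0.5947 -0.158   0.0164]
guide 40 [377.775 191.425] [ 0.6173 -0.178   0.0164]
guide 163 [268.55828221 203.44785276] [ 0.4887 -0.1929  0.0164]
guide 138 [343.03623188 224.50724638] [ 0.5776 -0.2193  0.0164]
```

Request:
{"method": "apply_moves", "body": {
  "series": "-2 1 20 -4.6;0 0 38 -4.6;0 0 38 0;0 0 35 0;0 0 20 0;0 0 0 0;0 0 0 0;0 0 0 0"
}}

```text
time_s: 1.48
eef_pos: [0.5484, -0.1632, 0.0729]
tcp_rot: [2.033, 2.393, 0.002]
force: [0.4, -0.1, -0.2]
width: 0.0877
finger_force: 0.0
```

Request:
{"method": "apply_moves", "body": {
  "series": "0 0 0 0;0 0 0 0;0 0 0 0;0 0 0 0;0 0 0 0;0 0 0 0",
  "hand": 0,
  "squeeze": 10
}}

```text
time_s: 1.98
eef_pos: [0.5471, -0.1641, 0.072]
tcp_rot: [2.036, 2.392, 0.0]
force: [-0.1, 0.4, 0.7]
width: 0.0513
finger_force: 0.0
```

Request:
{"method": "apply_moves", "body": {
  "series": "0 0 0 0;0 0 0 0;0 0 0 0;0 0 0 0;0 0 0 0;0 0 0 0"
}}

```text
time_s: 2.48
eef_pos: [0.547, -0.164, 0.0716]
tcp_rot: [-2.036, -2.392, -0.0]
force: [0.3, 0.8, -0.2]
width: 0.0215
finger_force: 10.0
```

Request:
{"method": "apply_moves", "body": {
  "series": "-0.2 -6.6 0 -3.3;-0.2 -6.6 0 -3.3;-0.2 -6.6 0 -3.3;-0.2 -6.6 0 -3.3;-0.2 -6.6 0 -3.3;-0.2 -6.6 0 -3.3;-0.2 -6.6 0 -3.3;-0.2 -6.6 0 -3.3;-0.2 -6.6 0 -3.3;-0.2 -6.6 0 -3.3;0 0 0 0;0 0 0 0"
}}

```text
time_s: 3.48
eef_pos: [0.4879, -0.1923, 0.0716]
tcp_rot: [-1.276, -2.87, -0.0]
force: [-2.2, 0.4, 0.4]
width: 0.0218
finger_force: 10.0
```

Request:
{"method": "apply_moves", "body": {
  "series": "-0.2 -6.6 0 -3.3;-0.2 -6.6 0 -3.3;-0.2 -6.6 0 -3.3;-0.2 -6.6 0 -3.3;-0.2 -6.6 0 -3.3;-0.2 -6.6 0 -3.3;-0.2 -6.6 0 -3.3;-0.2 -6.6 0 -3.3;-0.2 -5.6 0 -2.8;0 -2 0 0;0 0 0 0;0 0 0 0;0 0 0 0"
}}

```text
time_s: 4.57
eef_pos: [0.4557, -0.2424, 0.0715]
tcp_rot: [-0.51, -3.098, 0.0]
force: [-5.7, 0.9, 3.8]
width: 0.0215
finger_force: 10.0
```

Request:
{"method": "apply_moves", "body": {
  "series": "0 0 0 0;0 0 0 0;0 0 0 0;0 0 0 0;0 0 -10 0;0 0 -30 0;0 0 -35 0;0 0 -35 0;0 0 -30 0;0 0 -12 0",
  "hand": 100
}}

```text
time_s: 5.4
eef_pos: [0.458, -0.2432, 0.229]
tcp_rot: [0.507, 3.094, -0.003]
force: [1.0, 0.0, -0.6]
width: 0.0848
finger_force: 0.0
```

Request:
{"method": "apply_moves", "body": {
  "series": "1 20 0 0;1 32 0 0;2 38 0 0;2 38 0 0;2 38 0 0;2 38 0 0;2 38 0 0;2 38 0 0;2 38 0 0;1 38 0 1;1 38 0 1;1 35 0 0;0 27 0 0;0 0 0 0;0 0 0 0;0 0 0 0"
}}

```text
time_s: 6.73
eef_pos: [0.5862, 0.1938, 0.2239]
tcp_rot: [0.562, 3.091, -0.001]
force: [0.5, -0.7, -0.5]
width: 0.0881
finger_force: 0.0
```

```bash
python3 - <<'E'
from h import *
snap('wrist','w2'); s=env.get_state(); print(s['time_s'],s['eef_pos'],s['tcp_rot'])
snap('scene','s2')
C=cloud('s2'); im=cv2.imread('pics/s2.png'); h=cv2.cvtColor(im,cv2.COLOR_BGR2HSV)
o=(cv2.inRange(h,(3,130,40),(17,255,255))>0)&(C[...,2]>.092)&(C[...,2]<.11); print('knob',o.sum(),C[o].mean(0))
C=cloud('w2'); im=cv2.imread('pics/w2.png'); h=cv2.cvtColor(im,cv2.COLOR_BGR2HSV)
b=(C[...,2]>.038)&(C[...,2]<.05)&(C[...,0]>.48)&(C[...,0]<.7)&(C[...,1]>.11)&(C[...,1]<.29)
P=C[b];print(len(P),P.mean(0),cv2.minAreaRect((P[:,:2]*1000).astype(np.float32)))
t=(cv2.inRange(h,(18,120,50),(32,255,255))>0)&(C[...,2]>.004)&(C[...,2]<.015)&(C[...,0]<.56)&(C[...,1]<.29)
P=C[t];print(len(P),P.mean(0),cv2.minAreaRect((P[:,:2]*1000).astype(np.float32)))
E
```

```text
6.7833 [0.58631684 0.19306182 0.22392862] [ 5.64162759e-01  3.09020290e+00 -1.49401171e-03]
knob 24 [ 0.45623421 -0.24122764  0.09919182]
5981 [0.58235335 0.19929368 0.04471792] ((600.3121948242188, 234.97645568847656), (133.06544494628906, 138.86917114257812), 69.01805877685547)
550 [0.50526943 0.17900295 0.01049811] ((481.8421936035156, 43.66731262207031), (401.8413391113281, 21.16986846923828), 80.38199615478516)
```

View pics/w2.png

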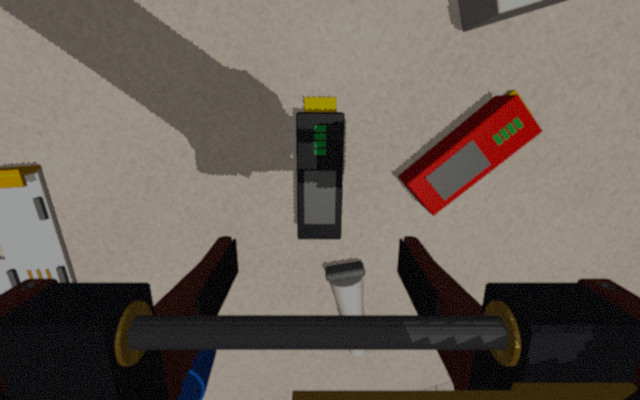

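The wrist view shows the battery at u 296–345, v 112–240, with the tongue at (320,103). The red pack at (470,150) is clear of the fingers. The first fit picked up other objects, so I'll refit inside that box.

```bash
python3 - <<'E'
from h import *
C=cloud('w2')[90:250,280:360]; im=cv2.imread('pics/w2.png')[90:250,280:360]; h=cv2.cvtColor(im,cv2.COLOR_BGR2HSV)
P=C[(C[...,2]>.041)&(C[...,2]<.05)];print(len(P),P.mean(0),cv2.minAreaRect((P[:,:2]*1000).astype(np.float32)))
t=(cv2.inRange(h,(18,120,50),(32,255,255))>0)&(C[...,2]<.015)
P=C[t];print(len(P),P.mean(0),cv2.minAreaRect((P[:,:2]*1000).astype(np.float32)))
E
```

```text
5876 [0.58153899 0.19772671 0.04473904] ((585.4544677734375, 196.24725341796875), (50.02498245239258, 138.89649963378906), 68.9729995727539)
479 [0.51232752 0.22384588 0.01059785] ((512.3357543945312, 223.82958984375), (34.609004974365234, 14.899456024169922), 69.32908630371094)
```

Request:
{"method": "apply_moves", "body": {
  "series": "-3.6 2.6 20 0.3;0 0 36 0;0 0 38 0;0 0 38 0;0 0 36 0;0 0 30 0;0 0 17 0;0 0 0 0;0 0 0 0;0 0 0 0;0 0 0 0"
}}

```text
time_s: 7.75
eef_pos: [0.592, 0.1959, 0.0108]
tcp_rot: [0.571, 3.086, 0.002]
force: [0.4, 0.5, 0.3]
width: 0.0878
finger_force: 0.0
```

Request:
{"method": "apply_moves", "body": {
  "series": "0 0 0 0;0 0 0 0;0 0 0 0;0 0 0 0;0 0 0 0;0 0 0 0;0 0 0 0;0 0 0 0;0 0 0 0",
  "hand": 0,
  "squeeze": 20
}}

```text
time_s: 8.5
eef_pos: [0.5905, 0.1954, 0.0087]
tcp_rot: [-0.57, -3.089, 0.001]
force: [-1.9, -1.3, 3.2]
width: 0.0499
finger_force: 20.0
```

Request:
{"method": "apply_moves", "body": {
  "series": "0 0 -5 0;0 0 -12 0;0 0 -20 0;0 0 -25 0;0 0 -25 0;0 0 -20 0;0 0 -12 0;0 0 -5 0;0 0 0 0;0 0 0 0"
}}

```text
time_s: 9.33
eef_pos: [0.5901, 0.1956, 0.1318]
tcp_rot: [-0.57, -3.089, 0.001]
force: [-0.8, 0.1, -6.3]
width: 0.0494
finger_force: 20.0
```

Request:
{"method": "apply_moves", "body": {
  "series": "-2 -8 0 0;-5 -16 0 0;-6 -22 0 0;-8 -26 0 0;-8 -28 0 0;-9 -30 0 0;-9 -31 0 0;-9 -31 0 0;-9 -31 0 0;-8 -30 0 0;-8 -28 0 0;-8 -26 0 0;-6 -22 0 0;-5 -16 0 0;-3 -11 0 0;-2 -6 0 0;0 0 0 -2;0 0 0 -2.3;0 0 0 0;0 0 0 0"
}}

```text
time_s: 11.0
eef_pos: [0.5594, -0.1788, 0.1322]
tcp_rot: [-0.453, -3.108, -0.001]
force: [0.5, 0.1, -5.4]
width: 0.0499
finger_force: 20.0
```

```bash
python3 - <<'E'
from h import *
snap('side','d3'); s=env.get_state(); print(s['time_s'],s['eef_pos'],s['tcp_rot'],s['width'],s['finger_force'],s['ft_torque'])
snap('wrist','w3')
C=cloud('w3'); 
for r in range(60,300,12): print(r,C[r,312].round(3),C[r,320].round(3))
a=cv2.imread('pics/d3.png')[60:260,250:450];b=cv2.imread('pics/w3.png')
cv2.imwrite('pics/c3.png',np.hstack([cv2.resize(a,(400,400)),cv2.resize(b,(400,250))[:,:].copy() if 0 else cv2.copyMakeBorder(cv2.resize(b,(400,250)),0,150,0,0,cv2.BORDER_CONSTANT)]))
E
```

```text
11.05 [ 0.55948382 -0.17897135  0.13234649] [-4.53684788e-01 -3.10813529e+00 -7.76495952e-04] 0.04999113968229557 19.995798468589783 [ 0.07425025 -0.08660199  0.00103999]
60 [ 0.452 -0.151  0.033] [ 0.454 -0.145  0.032]
72 [ 0.46  -0.153  0.032] [ 0.462 -0.147  0.033]
84 [ 0.475 -0.156  0.135] [ 0.476 -0.152  0.134]
96 [ 0.48  -0.157  0.135] [ 0.481 -0.154  0.135]
108 [ 0.485 -0.159  0.134] [ 0.486 -0.155  0.134]
120 [ 0.489 -0.16   0.167] [ 0.49  -0.157  0.168]
132 [ 0.493 -0.161  0.169] [ 0.494 -0.158  0.168]
144 [ 0.498 -0.162  0.168] [ 0.499 -0.159  0.168]
156 [ 0.502 -0.163  0.168] [ 0.503 -0.16   0.168]
168 [ 0.506 -0.165  0.169] [ 0.507 -0.162  0.169]
180 [ 0.511 -0.166  0.169] [ 0.512 -0.163  0.168]
192 [ 0.516 -0.168  0.169] [ 0.516 -0.164  0.17 ]
204 [ 0.521 -0.169  0.169] [ 0.522 -0.166  0.168]
216 [ 0.526 -0.171  0.168] [ 0.526 -0.167  0.169]
228 [ 0.531 -0.172  0.169] [ 0.532 -0.169  0.168]
240 [ 0.536 -0.174  0.168] [ 0.537 -0.171  0.168]
252 [ 0.541 -0.175  0.168] [ 0.542 -0.172  0.168]
264 [ 0.546 -0.177  0.169] [ 0.547 -0.174  0.169]
276 [ 0.552 -0.179  0.169] [ 0.553 -0.175  0.169]
288 [ 0.558 -0.18   0.168] [ 0.558 -0.177  0.169]
```

View pics/c3.png

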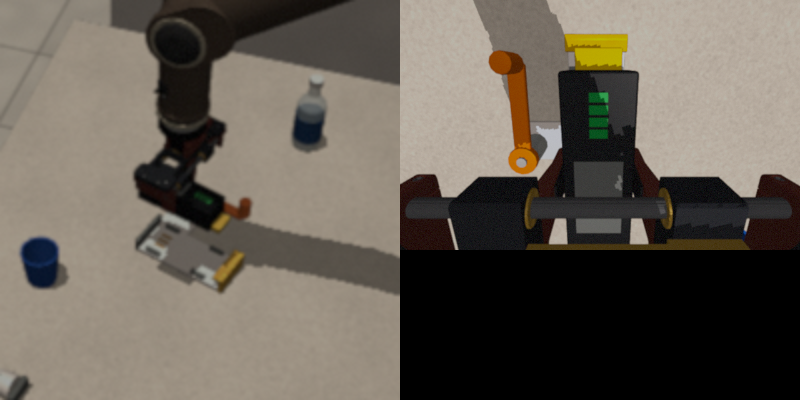

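The battery is held level over the cradle, with its tongue at about (600,60) in the wrist half of the picture, just past the lip. The lever is open on the left.

```bash
cat >> h.py <<'E'
a=np.deg2rad(-16.6); O=np.array([.5418,-.1755]); M=np.array([[np.cos(a),np.sin(a)],[-np.sin(a),np.cos(a)]])
def cr(P): return np.c_[(P[...,:2].reshape(-1,2)-O)@M.T,P[...,2].ravel()]
E
python3 - <<'E'
from h import *
C=cloud('w3'); im=cv2.imread('pics/w3.png'); h=cv2.cvtColor(im,cv2.COLOR_BGR2HSV)
t=(cv2.inRange(h,(18,120,50),(32,255,255))>0)&(C[...,2]>.12)&(C[...,2]<.15); t[300:]=0
P=cr(C[t]); print('tongue',len(P),np.percentile(P,[1,50,99],axis=0).round(4),cv2.minAreaRect((P[:,:2]*1000).astype(np.float32)))
b=(C[...,2]>.16)&(C[...,2]<.175); b[230:]=0; b[:,:240]=0; b[:,400:]=0
P=cr(C[b]); print('body',len(P),np.percentile(P,[1,50,99],axis=0).round(4),cv2.minAreaRect((P[:,:2]*1000).astype(np.float32)))
s=env.get_state(); print('tcp',cr(s['eef_pos'][None]))
E
```

```text
tongue 2704 [[-0.0732 -0.0152  0.1327]
 [-0.0656  0.0021  0.1343]
 [-0.0576  0.0194  0.1395]] ((-65.41382598876953, 2.10959529876709), (35.60441589355469, 15.727578163146973), 89.89169311523438)
body 14469 [[-0.0574 -0.0219  0.166 ]
 [-0.0362  0.0022  0.1683]
 [-0.0114  0.0264  0.1698]] ((-34.14447784423828, 2.307964324951172), (47.05498504638672, 50.366458892822266), 0.12728120386600494)
tcp [[0.01801688 0.00165546 0.1324174 ]]
```

Request:
{"method": "apply_moves", "body": {
  "series": "0 -1 8 0;0 -1 16 0;0 0 20 0;0 0 20 0;0 0 16 0;0 0 10 0;0 0 3 0;0 0 0 0;0 0 0 0;0 0 0 0"
}}

```text
time_s: 11.93
eef_pos: [0.5598, -0.1818, 0.0407]
tcp_rot: [0.453, 3.107, -0.0]
force: [0.9, -0.3, -4.7]
width: 0.0498
finger_force: 20.0
```

```bash
python3 - <<'E'
from h import *
s=env.get_state(); print('tcp',cr(s['eef_pos'][None]).round(4),s['force'].round(1))
E
```

```text
tcp [[ 0.0191 -0.0009  0.0407]] [ 0.9 -0.3 -4.7]
```

Request:
{"method": "apply_moves", "body": {
  "series": "0 0 1.5 0;0 0 1.5 0;0 0 1 0;0 0 1 0;0 0 1 0;0 0 1 0;0 0 0 0;0 0 0 0;0 0 0 0"
}}

```text
time_s: 12.68
eef_pos: [0.5589, -0.1817, 0.0327]
tcp_rot: [-0.453, -3.109, -0.0]
force: [-3.9, 0.8, 0.6]
width: 0.0496
finger_force: 20.0
```

Request:
{"method": "apply_moves", "body": {
  "series": "0 0 1 0;0 0 1 0;0 0 1 0;0 0 0 0;0 0 0 0"
}}

```text
time_s: 13.1
eef_pos: [0.5588, -0.1817, 0.0295]
tcp_rot: [-0.453, -3.108, -0.0]
force: [-5.2, 1.6, 2.3]
width: 0.0497
finger_force: 20.0
```

```bash
cat >> h.py <<'E'
def meas(f):
    snap('wrist',f); C=cloud(f); im=cv2.imread(f'pics/{f}.png'); h=cv2.cvtColor(im,cv2.COLOR_BGR2HSV)
    s=env.get_state(); tz=s['eef_pos'][2]
    b=(abs(C[...,2]-tz-.034)<.025); b[230:]=0; b[:,250:]&=True; b[:,:265]=0; b[:,375:]=0; b[:120]=0
    P=cr(C[b]); A=np.c_[P[:,0],np.ones(len(P))]; k=np.linalg.lstsq(A,P[:,2],rcond=None)[0]
    t=(cv2.inRange(h,(18,120,50),(32,255,255))>0); t[300:]=0; Q=cr(C[t])
    print('t',s['time_s'],'tcp',cr(s['eef_pos'][None]).round(4),'f',s['force'].round(1),'tilt',np.arctan(k[0]).round(4),'top z at x=0',k[1].round(4),'y',np.percentile(P[:,1],[1,99]).round(4))
    T=Q[(Q[:,0]>-.0775)&(Q[:,2]<.08)]; print('tongue vis',len(T),np.percentile(T,[2,50,98],axis=0).round(4) if len(T) else '')
E
python3 -c "
from h import *
meas('w4')"
```

```text
t 13.15 tcp [[ 0.018  -0.001   0.0295]] f [-4.6  1.5  1.9] tilt 0.1247 top z at x=0 0.0637 y [-0.0219  0.0229]
tongue vis 1809 [[-0.0712 -0.0174  0.0195]
 [-0.0651 -0.0006  0.0211]
 [-0.0595  0.0166  0.0547]]
```

Request:
{"method": "apply_moves", "body": {
  "series": "1.5 0 -0.5 0;1.5 0 0 0;1.5 0 0 0;1.5 0 0 0;1.5 0 0 0;1.5 0 0 0;1.5 0 0 0;1.5 0 0 0;1.5 0 0 0;1.5 0 0 0;0 0 0 0;0 0 0 0;0 0 0 0"
}}

```text
time_s: 14.23
eef_pos: [0.5447, -0.1775, 0.0302]
tcp_rot: [0.453, 3.108, -0.0]
force: [-0.2, -0.5, -4.7]
width: 0.05
finger_force: 20.0
```

```bash
python3 -c "
from h import *
meas('w5')"
```

```text
t 14.2833 tcp [[ 0.0034 -0.0011  0.0302]] f [ 0.5  0.6 -6. ] tilt 0.1247 top z at x=0 0.0662 y [-0.0219  0.0229]
tongue vis 560 [[-0.0773 -0.0172  0.0209]
 [-0.0754 -0.0003  0.0224]
 [-0.0742  0.0165  0.0559]]
```

Request:
{"method": "apply_moves", "body": {
  "series": "-0.5 0 1 0;-0.5 0 1 0;-0.5 0 1 0;-0.5 0 1 0;0 0 1 0;0 0 1 0;0 0 1 0;0 0 1 0;0 0 1 0;0 0 1 0;0 0 0 0;0 0 0 0"
}}

```text
time_s: 15.28
eef_pos: [0.5463, -0.1779, 0.02]
tcp_rot: [-0.454, -3.108, -0.0]
force: [1.6, -0.8, -1.9]
width: 0.0499
finger_force: 20.0
```

```bash
python3 -c "
from h import *
meas('w6')"
```

```text
t 15.3333 tcp [[ 0.005 -0.001  0.02 ]] f [ 2.  -0.7 -1.6] tilt 0.0197 top z at x=0 0.0562 y [-0.021   0.0221]
tongue vis 962 [[-0.0774 -0.0173  0.0192]
 [-0.0747 -0.0006  0.0207]
 [-0.072   0.0165  0.0221]]
```

Request:
{"method": "apply_moves", "body": {
  "series": "0 0 0.7 0;0 0 0.7 0;0 0 0.7 0;0 0 0.4 0;0 0 0 0;0 0 0 0;0 0 0 0"
}}

```text
time_s: 15.92
eef_pos: [0.5468, -0.1781, 0.0183]
tcp_rot: [0.453, 3.108, -0.0]
force: [0.0, 0.2, 5.7]
width: 0.0502
finger_force: 20.0
```

```bash
python3 -c "
from h import *
meas('w7')"
```

```text
t 15.9667 tcp [[ 0.0055 -0.001   0.0183]] f [ 0.5 -0.7  6.7] tilt 0.0006 top z at x=0 0.0546 y [-0.0209  0.0219]
tongue vis 1118 [[-0.0774 -0.0174  0.0192]
 [-0.0746 -0.0006  0.0205]
 [-0.0714  0.0164  0.031 ]]
```

Request:
{"method": "apply_moves", "body": {
  "series": "0 0 0 0;0 0 0 0;0 0 0 0;0 0 0 0;0 0 0 0;0 0 -5 0;0 0 -15 0;0 0 -30 0;0 0 -35 0;0 0 -25 0;0 0 -10 0;10 -13 0 0;20 -25 0 0;20 -25 0 0;13 -17 0 0;5.7 -7.6 0 0;0 0 0 0;0 0 0 0",
  "hand": 100
}}

```text
time_s: 17.47
eef_pos: [0.4563, -0.242, 0.1377]
tcp_rot: [0.454, 3.108, 0.001]
force: [0.8, 0.4, 1.3]
width: 0.088
finger_force: 0.0
```

```bash
python3 - <<'E'
from h import *
snap('wrist','w8'); s=env.get_state(); print(s['time_s'],s['eef_pos'])
C=cloud('w8'); im=cv2.imread('pics/w8.png'); h=cv2.cvtColor(im,cv2.COLOR_BGR2HSV)
o=(cv2.inRange(h,(3,130,40),(17,255,255))>0)&(C[...,2]>.092)&(C[...,2]<.11); print('knob',o.sum(),C[o].mean(0) if o.any() else '')
E
```

```text
17.5167 [ 0.45692123 -0.24139055  0.13773465]
knob 748 [ 0.45514829 -0.24154224  0.09973646]
```

View pics/w8.png

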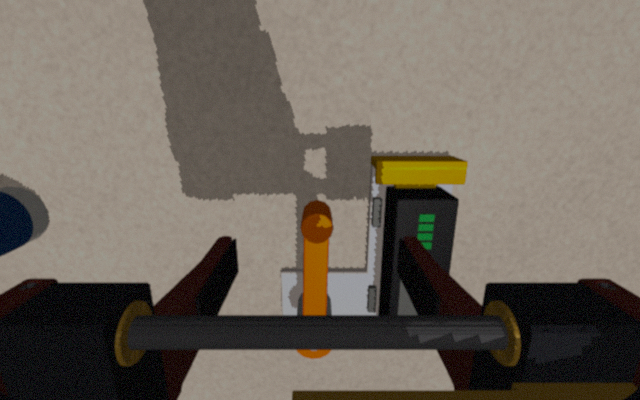

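The wrist view shows the battery seated flat with its tongue under the lip at (425,175). The knob at (317,222) lies between the open fingers.

Request:
{"method": "apply_moves", "body": {
  "series": "1.5 0 10 0;0 0 22 0;0 0 22 0;0 0 12 0;0 0 0 0;0 0 0 0"
}}

```text
time_s: 18.02
eef_pos: [0.4545, -0.2405, 0.0707]
tcp_rot: [-0.45, -3.108, -0.002]
force: [0.5, 0.1, 0.6]
width: 0.0876
finger_force: 0.0
```

Request:
{"method": "apply_moves", "body": {
  "series": "0 0 0 0;0 0 0 0;0 0 0 0;0 0 0 0;0 0 0 0;0 0 0 0;0 0 0 0;0 0 0 0;0 0 0 0;0 0 0 0;0 0 0 0;0 0 0 0",
  "hand": 0,
  "squeeze": 10
}}

```text
time_s: 19.02
eef_pos: [0.4542, -0.2419, 0.0716]
tcp_rot: [-0.453, -3.109, -0.0]
force: [0.3, -0.2, -0.0]
width: 0.022
finger_force: 10.0
```

Request:
{"method": "apply_moves", "body": {
  "series": "-0.2 6.6 0 3.3;-0.2 6.6 0 3.3;-0.2 6.6 0 3.3;-0.2 6.6 0 3.3;-0.2 6.6 0 3.3;-0.2 6.6 0 3.3;-0.2 6.6 0 3.3;-0.2 6.6 0 3.3;-0.2 6.6 0 3.3;-0.2 6.6 0 3.3;-0.2 6.6 0 3.3;-0.2 6.6 0 3.3;-0.2 6.6 0 3.3;0 0 0 0;0 0 0 0"
}}

```text
time_s: 20.27
eef_pos: [0.507, -0.1767, 0.0717]
tcp_rot: [1.557, 2.726, -0.0]
force: [3.5, -4.0, -3.2]
width: 0.0219
finger_force: 10.0
```

Request:
{"method": "apply_moves", "body": {
  "series": "-0.3 6.6 0 3.3;-0.2 6.6 0 3.3;-0.2 6.6 0 3.3;-0.2 6.6 0 3.3;-0.2 6.6 0 3.3;-0.2 6.6 0 3.3;-0.2 6.6 0 3.3;-0.2 6.6 0 3.3;-0.2 6.6 0 3.3;-0.2 6.6 0 3.3;-0.2 6.6 0 3.3;-0.2 6.6 0 3.3;-0.2 6.6 0 3.3;-0.2 6.6 0 3.3;0 2 0 0;0 1 0 0;0 0 0 0;0 0 0 0"
}}

```text
time_s: 21.77
eef_pos: [0.5977, -0.1655, 0.0716]
tcp_rot: [-2.503, -1.898, 0.0]
force: [-0.9, -0.8, 1.2]
width: 0.0214
finger_force: 10.0
```

Request:
{"method": "apply_moves", "body": {
  "series": "0 0 0 0;0 0 0 0;0 0 0 0;0 0 0 0;0 0 0 0;0 0 0 0;0 0 -8 0;0 0 -20 0;0 0 -35 0;0 0 -40 0;0 0 -40 0;0 0 -25 0;0 0 -8 0;0 0 0 0;0 0 0 0;0 0 0 0",
  "hand": 100
}}

```text
time_s: 23.1
eef_pos: [0.5972, -0.1651, 0.2458]
tcp_rot: [-2.502, -1.896, 0.003]
force: [-0.0, -0.1, -0.3]
width: 0.0879
finger_force: 0.0
```

```bash
python3 - <<'E'
from h import *
snap('wrist','w9'); s=env.get_state(); print(s['time_s'],s['eef_pos'],s['force'],s['width'])
C=cloud('w9'); im=cv2.imread('pics/w9.png'); h=cv2.cvtColor(im,cv2.COLOR_BGR2HSV)
o=(cv2.inRange(h,(3,130,40),(17,255,255))>0)&(C[...,2]>.092)&(C[...,2]<.11)
k=C[o].mean(0)[:2]-[.5659,-.2766]; print('lever',np.arctan2(k[1],k[0])-np.deg2rad(73.4))
P=cr(C); Z=P[(abs(P[:,0])<.06)&(abs(P[:,1])<.02)&(P[:,2]<.057)&(P[:,2]>.03)]
print(len(Z),np.linalg.lstsq(np.c_[Z[:,:2],np.ones(len(Z))],Z[:,2],rcond=None)[0])
E
```

```text
23.15 [ 0.59719083 -0.16511865  0.24557048] [ 0.17375377  0.14730646 -0.24176082] 0.08805020830449871
lever 0.012747025702364967
2972 [ 0.00513541 -0.00373948  0.05472294]
```

View pics/w9.png

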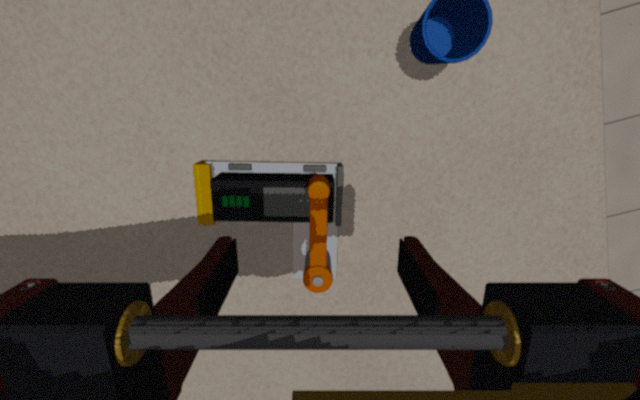

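The battery lies flat, with its yellow tongue end under the lip at (204,193). The lever runs across it from the hub at (318,280) to the knob at (318,188), at 0.013 rad from closed. The robot is clear of everything.

```bash
python3 -c "
from plant import env
print(env.hand_in())"
```

```text
the job is handed in; nothing more can be done
None
```

The job is handed in at about 23 s of robot time: by my last measurements the battery lies flat in the cradle with its tongue under the lip, the lever is closed to within about 0.013 rad, and the arm is clear; hand-in gave no pass or fail result.

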